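# Set the round-window slide carrier on the sloped easel

## Task

Pick up the flat metal slide carrier with the round window and set it on the small sloped easel: lengthwise up the slope, centred, its lower end resting on the ledge. Lay it flat against the slope before you let go, rather than dropping it, then let go and move clear. Leave the other carrier and everything else on the desk where they are.

Things in the scene. Friction and masses are not known exactly. Their poses are not given: they have to be found in the camera images.
- round_centre (a point): Centre (half-way up, 3 mm above its underside) of the wanted carrier: a flat loose aluminium plate 80 mm long (its x), 50 mm wide (its y) and 6 mm thick (its z), about 60 g, with a round glass window 30 mm across in the middle. It lies flat on the desk. Both faces and both ends are alike, so either may go up.
- oblong_centre (a point): Centre of the other carrier: the same plate, 80 x 50 x 6 mm, but with an oblong window of 50 x 26 mm. It stays where it is.
- easel_board: Sloped face of the easel, 100 x 36 mm. Origin: on the face, middle of its lower end, where it meets the ledge, 35 mm above the desk. x runs up the slope (35 degrees from level, rising away from the robot at yaw 0), y level across it to the left, z out of the face. The ledge (at x = 0) is 44 mm wide and stands 10 mm out of the face. The set carrier's centre is at about x = 40, y = 0, z = 3 mm here.
- easel: The whole easel, fixed to the desk at varying places and yaws: a narrow aluminium board (the sloped face) on two uprights over a dark base plate of 120 x 70 mm, its top 8 mm above the desk. Origin at desk level under the middle. The carrier is wider than the board and overhangs it 7 mm on each side, so fingers pass beside it.
- petri: Bystander: lidded petri dish, 60 mm across, 14 mm high; origin under its centre.
- tape: Bystander: roll of white tape lying flat, 66 mm across, 19 mm high; origin under its centre.
- bench_timer: Bystander: white timer, 62 x 62 x 18 mm; origin under its centre.
- cube: Bystander: black filter cube, 36 x 38 x 37 mm; origin under its centre.
- black_marker: Bystander: marker pen lying along its y, 138 mm long, 12 mm thick; origin under its centre.
Things that resemble listed ones, but are neither listed nor needed, are in the scene too. What is shaped like the part that bears round_centre but pink or yellow is not meant.

How it is judged:
By the outcome, as a careful person would: the job done as asked, in the order asked, and still so for the second after the job is handed in, with the robot touching nothing.
It also fails if it takes over 40 s, if anything falls off the work surface, if the arm or the gripper's body presses on something with over 40 N, if the wrist force passes 120 N, or if a joint passes its speed limit or range.

## Robot

A 6-joint arm with a two-finger parallel gripper is mounted at the origin on a cart in front of the work surface, level with it; the furniture and walls round the work are solid. World frame = base frame: x ahead of the robot, y to its left, z up, the work surface at z = 0. Lengths are in mm, angles in rad, forces in N, time in s.
With the tool pointing down it reaches from about 300 to 775 mm from the base axis. Payload 14.6 kg.
Tool frame: the origin (TCP) lies at the centre of the arm's flange, where the gripper is bolted on; the fingertips stand 199 mm ahead of it and the grasp point (between the pads) lies 180 mm ahead of it; z points along the fingers, y is the line along which they close (so a half turn about z gives the same grasp; the last joint's range is limited). The gripper opens to 94 mm and grips with 3 to 60 N. Pads are 16 mm wide; open, the fingers measure 119 mm over their backs; the gripper's body (75 mm by 177 mm) begins 78 mm behind the grasp point.
Start: joints at [1.059, 0.3, 1.521, -0, 1.321, -0.067], TCP at [236.649, 496.476, 404.646] pointing down, gripper open.
Joint ranges: [-3.03, 3.03], [-0.79, 2.21], [0.23, 2.52], [-1.04, 4.18], [0, 3.07], [-2.55, 2.55]. Speed limits (rad/s): [2.22, 2.22, 2.57, 3.14, 3.14, 3.14].

## Interface

Orientations are given as [roll, pitch, yaw] about the fixed x, y, z axes, in that order (R = Rz(yaw) Ry(pitch) Rx(roll)).
In Python, from cell import manip, optics, workorder gives the robot as it stands.
- The arm moves only by the tool step_arm, never from a script. Its argument "increments" is a list that holds one entry, the list of rows, each a list of 7 numbers: the turn, a rotation vector about the tool's x, y, z as a fraction of full scale, then the shift along the tool's x, y, z as a fraction of full scale, then the closure, from -1 (fully open) to 1 (shut). In form: [[[wx, wy, wz, tx, ty, tz, fingers], ...]]. A call has 1 to 5 rows; each row shifts and turns the commanded pose from where the row before left it, along the tool's axes as they then stand; what a row does not reach is not made up. Full scale, the value 1, is 40 mm for a shift and 45 degrees for a turn. A row lasts 1/10 s, in which the tool goes at most 50 mm and 8.59 degrees, less where a joint would pass 70% of its speed; a pose out of reach is approached as far as the arm can. A call with a number of a shift or a turn outside -1 to 1 is refused whole. A call with a gripper value outside its range is refused whole. The fingers move at their own pace and stop on an object; "newtons" is the grip in N (left out, the last holds). Time passes only in rows, so rows that do not move let the fingers close. It gives the time, the measured TCP pose, the force, the opening and the grip force at its end, in the units of the state.
- manip.read_state(): the state, without advancing time (a new reading comes with each control period).
- optics.camera(name): name is "scene" or "top" or "wrist"; returns a dict with "frame" (420x560x3 uint8, red, green, blue), "range_z" (420x560 float32, mm along the optical axis (not along the pixel's ray), 0 where there is no reading), "mtx" (3x3 intrinsics, pixels), "cam_to_world" (4x4, takes a point from camera to world coordinates). Camera axes: x right, y down, z forward; pixel columns grow to the right and rows downward; lengths in mm; the calibration is good to about 2 mm. A picture is of the moment at which its call begins.
- workorder.sign_off(): hands the job in; it is judged then, once.
The state is a dict: "clock": time; "joints": joint angles; "qd": joint speeds; "effort": joint torques, N m; "eef_pos": TCP position; "eef_rot": TCP orientation; "wrist_force": force on the tool from outside, world axes, zero at the start; "moment": the same for the moment, N m; "finger_gap": finger opening in mm; "finger_force": force on a finger pad.
Only numpy, scipy, OpenCV 4.12 (cv2) and the standard library are available. Lean on these libraries where they do the work, as an engineer would, in place of code of your own. Each camera call takes 0.05 s, during which the arm holds its last target. There are 200 camera calls.

## Working session

There is one attempt and no reset: what is moved stays moved. The work goes in short steps, Python scripts to look and compute and a tool call to move; the robot and the scene stay as the last step left them, time stands still between calls to the robot, and variables do not carry over. Pictures are saved under pics/ and viewed, at most 10 in all, crops included, and the job is handed in when it is done.

Besides the shell and the picture viewer there is one more tool, called after "Request:" as a command line: name --argument value ..., lists and objects as JSON in quotes. step_arm: Moves the arm, as the interface text tells. Its arguments: {"type":"object","properties":{"increments":{"type":"array","items":{"type":"array","items":{"type":"array","items":{"type":"number"}}}},"newtons":{"type":"number"}},"required":["increments"]}

```bash
mkdir -p pics
python3 - <<'E'
from cell import manip, optics, workorder
import cv2,numpy as np,pickle
s=manip.read_state();print(s)
for n in("scene","top"):
    d=optics.camera(n);pickle.dump(d,open(n+'.pkl','wb'))
    cv2.imwrite(f'pics/{n}0.png',d['frame'][:,:,::-1]);print(n,d['mtx'].tolist(),d['cam_to_world'].round(3).tolist())
E
```

```text
{'clock': 0.0, 'joints': array([ 1.05937073e+00,  3.00452032e-01,  1.52160433e+00, -2.34187098e-05,
        1.32070083e+00, -6.65922067e-02]), 'qd': array([1.03743374e-03, 8.61369231e-04, 8.55462627e-04, 6.72076756e-05,
       1.42150631e-05, 4.26483486e-04]), 'effort': array([ 1.44256461e-03, -5.31813705e+01, -3.52733195e+01,  7.09385751e-02,
        2.44765927e-02, -6.71930684e-05]), 'eef_pos': array([236.64900254, 496.43890899, 404.0868234 ]), 'eef_rot': array([-3.14042919e+00, -5.48587238e-05,  2.69676504e+00]), 'wrist_force': array([-0.16807649,  0.23632061,  0.19948044]), 'moment': array([-0.02740969, -0.03694023, -0.0194557 ]), 'finger_force': 0.0, 'finger_gap': 93.81230506079761}
scene [[395.6839628255653, 0.0, 281.7668314710085], [0.0, 395.6839628255653, 204.0287231335585], [0.0, 0.0, 1.0]] [[0.77, -0.444, 0.459, 99.548], [-0.638, -0.511, 0.577, -463.397], [-0.022, -0.736, -0.676, 640.913], [0.0, 0.0, 0.0, 1.0]]
top [[492.0233579746858, 0.0, 277.6661139939339], [0.0, 492.0233579746858, 200.05456205358377], [0.0, 0.0, 1.0]] [[-0.09, -0.973, 0.212, 315.42], [-0.996, 0.088, -0.019, 74.456], [-0.0, -0.213, -0.977, 1066.626], [0.0, 0.0, 0.0, 1.0]]
```

View pics/top0.png

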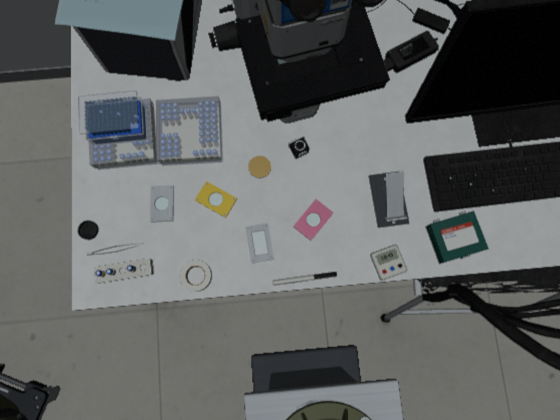

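View pics/scene0.png

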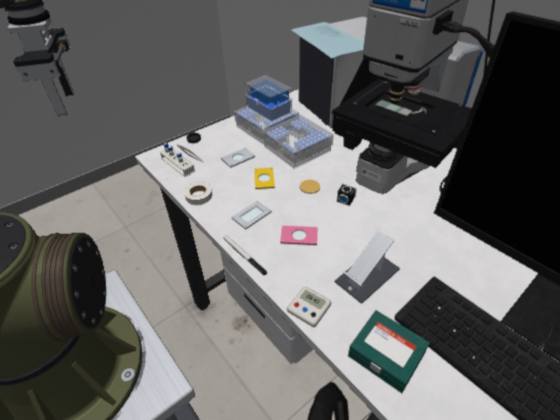

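Grey plates are at top (162,203), which has a round window, and (260,243), which has an oblong one. The yellow (216,199) and pink (313,219) plates are decoys. The grey one at (162,203) fits the description, and the easel is at (389,198). I'll confirm with an enlarged crop.

```bash
cat > h.py <<'E'
import numpy as np,pickle,cv2
def world(d,u,v,z=None):
    K=d['mtx'];T=d['cam_to_world'];r=T[:3,:3]@np.linalg.solve(K,[u,v,1.]);o=T[:3,3]
    s=d['range_z'][int(round(v)),int(round(u))] if z is None else (z-o[2])/r[2]
    return o+s*r
def proj(d,p):
    T=np.linalg.inv(d['cam_to_world']);q=d['mtx']@(T[:3,:3]@np.asarray(p,float)+T[:3,3]);return q[:2]/q[2]
def cloud(d,u0,u1,v0,v1):
    v,u=np.mgrid[v0:v1,u0:u1];z=d['range_z'][v0:v1,u0:u1];K=d['mtx']
    c=np.stack([(u-K[0,2])/K[0,0]*z,(v-K[1,2])/K[1,1]*z,z],-1)
    return c@d['cam_to_world'][:3,:3].T+d['cam_to_world'][:3,3]
E
python3 - <<'E'
from h import *
t=pickle.load(open('top.pkl','rb'));s=pickle.load(open('scene.pkl','rb'))
def crop(d,u,v,w,h,k): return cv2.resize(d['frame'][v:v+h,u:u+w,::-1],None,fx=k,fy=k,interpolation=cv2.INTER_CUBIC)
A=np.hstack([crop(t,140,175,50,50,6),crop(t,360,160,60,75,6)[:300*1+150]if 0 else crop(t,360,160,75,75,4)])
B=np.hstack([crop(s,213,133,50,50,6),crop(s,325,225,75,75,4)])
cv2.imwrite('pics/crop1.png',np.vstack([A,B]))
for n,d,pts in(('top',t,[(162,203),(162,190),(260,243),(380,180),(395,180),(395,210),(120,203)]),('scene',s,[(238,158),(228,160),(370,260)])):
    for p in pts: print(n,p,world(d,*p).round(1))
E
```

```text
top (162, 203) [562.  308.4   5.9]
top (162, 190) [591.4 307.2   6.2]
top (260, 243) [454.6 100.6   3.9]
top (380, 180) [ 570.3 -176.6    7.6]
top (395, 180) [ 549.3 -189.5   83.5]
top (395, 210) [ 493.6 -190.8   44.3]
top (120, 203) [571.4 402.    1.4]
scene (238, 158) [560.9 303.4   2.8]
scene (228, 160) [535.2 314.4   2.4]
scene (370, 260) [ 520.6 -194.7   58.5]
```

View pics/crop1.png

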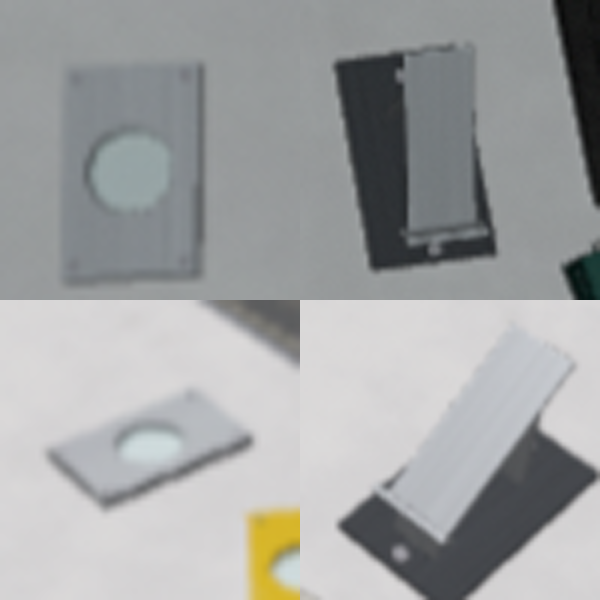

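Run:
```python
from h import *
t=pickle.load(open('top.pkl','rb'));s=pickle.load(open('scene.pkl','rb'))
# carrier corners read from crops (top)
c=[(140+x/6,175+y/6) for x,y in[(65,65),(200,65),(200,275),(65,282)]]
W=np.array([world(t,u,v,6) for u,v in c]);print('carr top',W.round(1).tolist(),W.mean(0).round(1))
print('win top',world(t,140+131/6,175+171/6,4.).round(1),'scene',world(s,213+150/6,133+145/6,4.).round(1))
c=[(213+x/6,133+y/6) for x,y in[(48,153),(190,90),(253,138),(105,203)]]
V=np.array([world(s,u,v,6) for u,v in c]);print('carr scene',V.round(1).tolist(),V.mean(0).round(1))
# triangulate
def tri(p,q):
    A=[];b=[]
    for d,(u,v) in((t,p),(s,q)):
        T=d['cam_to_world'];r=T[:3,:3]@np.linalg.solve(d['mtx'],[u,v,1.]);r/=np.linalg.norm(r);P=np.eye(3)-np.outer(r,r);A.append(P);b.append(P@T[:3,3])
    return np.linalg.solve(sum(A),sum(b)).round(1)
print('tri win',tri((140+131/6,175+171/6),(213+25,133+145/6)))
for n,d,b in(('top',t,(360,400,165,225)),('scene',s,(325,400,225,300))):
    P=cloud(d,*b).reshape(-1,3);P=P[(P[:,2]>33)&(P[:,2]<110)]
    for _ in range(4):
        m=P.mean(0);n_=np.linalg.svd(P-m)[2][2];n_*=np.sign(n_[2]);P=P[abs((P-m)@n_)<4]
    yaw=np.arctan2(-n_[1],-n_[0]);
    print(n,len(P),'n',n_.round(3),'slope',np.degrees(np.arccos(n_[2])),'yaw',np.degrees(yaw),m.round(1))
    R=cv2.minAreaRect((P[:,:2]).astype(np.float32));print(R)
# board corners from crops: top-left,top-right,lowleft,lowright
ct=[(360+x/4,160+y/4) for x,y in[(405-300,52),(474-300,47),(408-300,230),(476-300,224)]]
cs=[(325+x/4,225+y/4) for x,y in[(515-300,326-300),(575-300,362-300),(385-300,490-300),(443-300,540-300)]]
for p,q in zip(ct,cs):print(tri(p,q))
```

```text
carr top [[603.2, 331.5, 6.0], [598.7, 281.8, 6.0], [519.9, 285.3, 6.0], [521.7, 334.4, 6.0]] [560.9 308.2   6. ]
win top [561.3 309.2   4. ] scene [562.2 305.1   4. ]
carr scene [[522.2, 328.4, 6.0], [600.2, 326.3, 6.0], [599.4, 275.9, 6.0], [520.6, 280.0, 6.0]] [560.6 302.7   6. ]
tri win [563.3 309.4   0.8]
top 583 n [-0.57  -0.03   0.821] slope 34.78287944047134 yaw 2.9709158392245163 [ 522.4 -185.2   64.8]
((520.68505859375, -183.94631958007812), (86.3511962890625, 30.805814743041992), 0.8875973224639893)
scene 969 n [-0.57  -0.03   0.821] slope 34.80726506826997 yaw 2.994721769126795 [ 522.7 -191.2   61.8]
((522.5258178710938, -191.41102600097656), (84.24474334716797, 37.64323425292969), 4.182014465332031)
[ 564.9 -172.6   87.7]
[ 563.7 -207.6   92.1]
[ 480.9 -174.3   34. ]
[ 481.  -211.1   32.9]
```

```bash
cat > plan.py <<'E'
# rows from measured pose to target (position, R): straight line, spread turn
import sys
from h import *
from scipy.spatial.transform import Rotation as Ro
from cell import manip
def rot(r): return Ro.from_euler('xyz',r)
def down(deg): # tool down, tool x along yaw 'deg'
    return Ro.from_euler('xyz',[180,0,deg],degrees=True)
def plan(p1,R1,n,close,start=None):
    s=manip.read_state();p,R=(s['eef_pos'],rot(s['eef_rot'])) if start is None else start
    D=(R.inv()*R1).as_rotvec();d=(np.array(p1)-p)/n
    print('dist',np.linalg.norm(d)*n,'turn',np.degrees(np.linalg.norm(D)),'joints',s['joints'].round(2))
    rows=[]
    for i in range(n):
        Ri=R*Ro.from_rotvec(D*i/n)
        rows.append(list((D/n/np.radians(45)).round(3))+list((Ri.inv().apply(d)/40).round(3))+[close])
    for k in range(0,n,5): print([[float(x) for x in r] for r in rows[k:k+5]])
E
python3 - <<'E'
from plan import *
plan([535,306,330],down(177.7),11,-1)
E
```

```text
dist 361.6546957411447 turn 23.185287913401016 joints [ 1.06  0.3   1.52 -0.    1.32 -0.07]
[[-0.0, -0.0, -0.047, -0.798, -0.099, 0.169, -1.0], [-0.0, -0.0, -0.047, -0.794, -0.128, 0.169, -1.0], [-0.0, -0.0, -0.047, -0.789, -0.157, 0.169, -1.0], [-0.0, -0.0, -0.047, -0.783, -0.186, 0.169, -1.0], [-0.0, -0.0, -0.047, -0.775, -0.215, 0.169, -1.0]]
[[-0.0, -0.0, -0.047, -0.767, -0.243, 0.169, -1.0], [-0.0, -0.0, -0.047, -0.757, -0.271, 0.169, -1.0], [-0.0, -0.0, -0.047, -0.747, -0.299, 0.169, -1.0], [-0.0, -0.0, -0.047, -0.735, -0.326, 0.169, -1.0], [-0.0, -0.0, -0.047, -0.723, -0.353, 0.169, -1.0]]
[[-0.0, -0.0, -0.047, -0.709, -0.379, 0.169, -1.0]]
```

Request:
step_arm --increments '[[[0,0,-0.047,-0.8,-0.1,0.17,-1],[0,0,-0.047,-0.79,-0.13,0.17,-1],[0,0,-0.047,-0.79,-0.16,0.17,-1],[0,0,-0.047,-0.78,-0.19,0.17,-1],[0,0,-0.047,-0.78,-0.21,0.17,-1]]]'

```text
clock: 0.6
eef_pos: [373.2, 408.9, 370.1]
eef_rot: [-3.141, -0.0, 2.883]
wrist_force: [0.6, 1.0, -0.9]
finger_gap: 93.8
finger_force: 0.0
```

Request:
step_arm --increments '[[[0,0,-0.047,-0.77,-0.24,0.17,-1],[0,0,-0.047,-0.76,-0.27,0.17,-1],[0,0,-0.047,-0.75,-0.3,0.17,-1],[0,0,-0.047,-0.73,-0.33,0.17,-1],[0,0,-0.047,-0.72,-0.35,0.17,-1]]]'

```text
clock: 1.1
eef_pos: [509.0, 322.5, 336.0]
eef_rot: [-3.141, -0.001, 3.067]
wrist_force: [0.7, 0.2, 0.2]
finger_gap: 93.8
finger_force: 0.0
```

Request:
step_arm --increments '[[[0,0,-0.047,-0.71,-0.38,0.17,-1],[0,0,0,0,0,0,-1],[0,0,0,0,0,0,-1]]]'

```text
clock: 1.4
eef_pos: [535.3, 305.8, 329.2]
eef_rot: [-3.141, -0.001, 3.101]
wrist_force: [-1.4, -0.3, 0.5]
finger_gap: 94.0
finger_force: 0.0
```

Run:
```python
from plan import *
from cell import optics
s=manip.read_state();print(s['eef_pos'],np.degrees(s['eef_rot']),s['joints'])
d=optics.camera('wrist');pickle.dump(d,open('w1.pkl','wb'))
cv2.imwrite('pics/w1.png',d['frame'][:,:,::-1]);print(d['cam_to_world'].round(2).tolist(),d['mtx'][0,0])
print(proj(d,[561,306,6]))
```

```text
[535.34748028 305.81925421 329.19225633] [-1.79973137e+02 -6.48389812e-02  1.77700217e+02] [ 4.59600728e-01  5.13433974e-01  1.40296326e+00  1.38936059e-04
  1.22641336e+00 -1.07110407e+00]
[[0.04, 0.97, 0.25, 463.61], [1.0, -0.04, -0.01, 308.06], [-0.0, 0.25, -0.97, 309.8], [0.0, 0.0, 0.0, 1.0]] 355.61701577665656
[285.80145017 228.79248345]
```

View pics/w1.png

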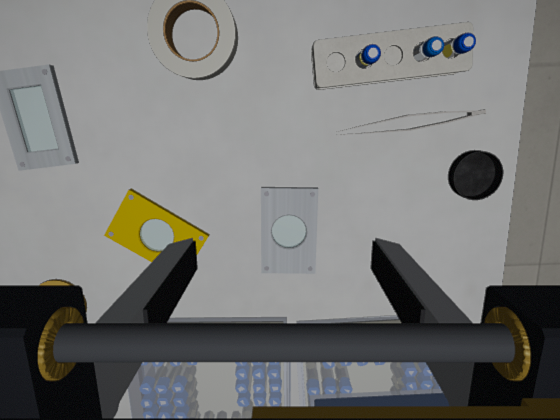

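The picture shows the wanted plate with its round window at (289,231) and corners (262,187), (318,188), (319,273), (261,273). The yellow plate's nearest corner is at (209,238), about 45 mm from the plate's edge.

Run:
```python
from plan import *
d=pickle.load(open('w1.pkl','rb'))
c=[(262,187),(318,188),(319,273),(261,273)]
W=np.array([world(d,*p,6) for p in c]);print(W.round(1).tolist(),W.mean(0))
a=(W[2]+W[3]-W[0]-W[1])/2;print('yaw',np.degrees(np.arctan2(a[1],a[0])),np.linalg.norm(a),np.linalg.norm(W[1]-W[0]))
print('win',world(d,289,231,4),'range',[world(d,*p)[2].round(1) for p in[(270,200),(310,260),(290,160)]])
# height from two views: window in wrist + top
t=pickle.load(open('top.pkl','rb'));A=[];b=[]
for e,(u,v) in((d,(289,231)),(t,(161.8,203.5))):
    T=e['cam_to_world'];r=T[:3,:3]@np.linalg.solve(e['mtx'],[u,v,1.]);r/=np.linalg.norm(r);P=np.eye(3)-np.outer(r,r);A.append(P);b.append(P@T[:3,3])
print('tri',np.linalg.solve(sum(A),sum(b)))
x,y=W.mean(0)[:2]
plan([x,y,260],down(177.7),3,-0.5)
```

```text
[[522.1, 286.8, 6.0], [525.0, 335.4, 6.0], [605.1, 335.1, 6.0], [602.9, 281.4, 6.0]] [563.77819726 309.66721175   6.        ]
yaw -2.036658937486698 80.51531945674473 48.69060530759747
win [563.84374381 308.79191401   4.        ] range [np.float64(6.5), np.float64(6.5), np.float64(1.1)]
tri [560.86678393 308.39418931  10.14954071]
dist 75.45749387518629 turn 0.06257990173386316 joints [ 0.46  0.51  1.4   0.    1.23 -1.07]
[[-0.0, -0.0, 0.0, -0.24, 0.037, 0.58, -0.5], [-0.0, -0.0, 0.0, -0.24, 0.037, 0.58, -0.5], [-0.0, -0.0, 0.0, -0.24, 0.038, 0.58, -0.5]]
```

Request:
step_arm --increments '[[[0,0,0,-0.23,0.02,0.58,-0.5],[0,0,0,-0.23,0.02,0.58,-0.5],[0,0,0,-0.23,0.02,0.58,-0.5],[0,0,0,0,0,0.5,-0.5],[0,0,0,0,0,0.5,-0.5]]]'

```text
clock: 1.95
eef_pos: [562.1, 308.3, 219.7]
eef_rot: [3.141, 0.0, 3.104]
wrist_force: [-0.0, 0.7, -1.0]
finger_gap: 70.5
finger_force: 0.0
```

Request:
step_arm --increments '[[[0,0,0,0,0,0.25,-0.5],[0,0,0,0,0,0.1,-0.5],[0,0,0,0,0,0.05,-0.5],[0,0,0,0,0,0,-0.5]]]'

```text
clock: 2.35
eef_pos: [562.8, 307.7, 205.0]
eef_rot: [3.141, 0.001, 3.103]
wrist_force: [-0.1, -0.2, 0.5]
finger_gap: 70.6
finger_force: 0.0
```

Request:
step_arm --increments '[[[0,0,0,0,0,0.07,-0.5],[0,0,0,0,0,0.04,-0.5],[0,0,0,0,0,0,-0.5]]]'

```text
clock: 2.65
eef_pos: [562.8, 307.4, 199.8]
eef_rot: [-3.142, -0.0, 3.103]
wrist_force: [0.6, 0.6, -0.5]
finger_gap: 70.4
finger_force: 0.0
```

Request:
step_arm --increments '[[[0,0,0,0,0,0,0.0],[0,0,0,0,0,0,0.1],[0,0,0,0,0,0,0.2],[0,0,0,0,0,0,0.3],[0,0,0,0,0,0,0.3]]]' --newtons 20

```text
clock: 3.15
eef_pos: [562.9, 307.5, 199.9]
eef_rot: [3.142, 0.0, 3.103]
wrist_force: [-0.8, 0.5, 0.2]
finger_gap: 49.6
finger_force: 20.0
```

Request:
step_arm --increments '[[[0,0,0,0,0,-0.3,0.3],[0,0,0,0,0,-0.6,0.3],[0,0,0,0,0,-1,0.3],[0,0,0,0,0,-1,0.3],[0,0,0,0,0,-1,0.3]]]'

```text
clock: 3.65
eef_pos: [562.5, 307.3, 358.3]
eef_rot: [3.141, 0.0, 3.103]
wrist_force: [0.6, 0.7, -1.1]
finger_gap: 49.4
finger_force: 20.0
```

Run:
```python
from plan import *
print(manip.read_state()['finger_gap'],manip.read_state()['finger_force'])
plan([590,-190,390],down(183),15,0.3)
```

```text
49.4261866271089 19.996535181999207
dist 499.0511846889615 turn 5.219326246144008 joints [ 0.44  0.54  1.29 -0.    1.31 -1.09]
[[0.0, 0.0, -0.008, -0.078, -0.826, -0.053, 0.3], [0.0, 0.0, -0.008, -0.073, -0.827, -0.053, 0.3], [0.0, 0.0, -0.008, -0.068, -0.827, -0.053, 0.3], [0.0, 0.0, -0.008, -0.063, -0.828, -0.053, 0.3], [0.0, 0.0, -0.008, -0.058, -0.828, -0.053, 0.3]]
[[0.0, 0.0, -0.008, -0.053, -0.828, -0.053, 0.3], [0.0, 0.0, -0.008, -0.048, -0.829, -0.053, 0.3], [0.0, 0.0, -0.008, -0.043, -0.829, -0.053, 0.3], [0.0, 0.0, -0.008, -0.038, -0.829, -0.053, 0.3], [0.0, 0.0, -0.008, -0.033, -0.829, -0.053, 0.3]]
[[0.0, 0.0, -0.008, -0.028, -0.83, -0.053, 0.3], [0.0, 0.0, -0.008, -0.023, -0.83, -0.053, 0.3], [0.0, 0.0, -0.008, -0.017, -0.83, -0.053, 0.3], [0.0, 0.0, -0.008, -0.012, -0.83, -0.053, 0.3], [0.0, 0.0, -0.008, -0.007, -0.83, -0.053, 0.3]]
```

Request:
step_arm --increments '[[[0,0,-0.008,-0.04,-0.4,-0.05,0.3],[0,0,-0.008,-0.07,-0.82,-0.05,0.3],[0,0,-0.008,-0.07,-0.83,-0.05,0.3],[0,0,-0.008,-0.06,-0.83,-0.05,0.3],[0,0,-0.008,-0.06,-0.83,-0.05,0.3]]]'

```text
clock: 4.15
eef_pos: [570.8, 157.1, 365.8]
eef_rot: [-3.141, -0.0, 3.135]
wrist_force: [1.0, 0.3, -1.1]
finger_gap: 49.5
finger_force: 20.0
```

Request:
step_arm --increments '[[[0,0,-0.008,-0.05,-0.83,-0.05,0.3],[0,0,-0.008,-0.05,-0.83,-0.05,0.3],[0,0,-0.008,-0.05,-0.83,-0.05,0.3],[0,0,-0.008,-0.04,-0.83,-0.05,0.3],[0,0,-0.008,-0.04,-0.83,-0.05,0.3]]]'

```text
clock: 4.65
eef_pos: [580.8, -8.8, 375.9]
eef_rot: [-3.142, -0.0, -3.117]
wrist_force: [0.2, -0.6, -0.7]
finger_gap: 49.8
finger_force: 20.0
```

Request:
step_arm --increments '[[[0,0,-0.008,-0.03,-0.83,-0.05,0.3],[0,0,-0.008,-0.03,-0.83,-0.05,0.3],[0,0,-0.008,-0.03,-0.83,-0.05,0.3],[0,0,-0.008,-0.02,-0.8,-0.05,0.3],[0,0,-0.008,-0.02,-0.7,-0.05,0.3]]]'

```text
clock: 5.15
eef_pos: [591.7, -168.3, 385.8]
eef_rot: [3.142, -0.001, -3.086]
wrist_force: [0.7, -0.5, -0.2]
finger_gap: 49.7
finger_force: 20.0
```

Request:
step_arm --increments '[[[0,0,0,0,-0.4,0,0.3],[0,0,0,0,0,0,0.3],[0,0,0,0,0,0,0.3]]]'

```text
clock: 5.45
eef_pos: [593.0, -181.9, 385.6]
eef_rot: [3.141, -0.001, -3.086]
wrist_force: [0.4, -0.2, -0.5]
finger_gap: 49.6
finger_force: 20.0
```

Run:
```python
from plan import *
from cell import optics
s=manip.read_state();print(s['eef_pos'],np.degrees(s['eef_rot']),s['joints'],s['finger_gap'])
d=optics.camera('wrist');pickle.dump((d,s),open('w2.pkl','wb'))
cv2.imwrite('pics/w2.png',cv2.resize(d['frame'][:,:,::-1],(800,600),interpolation=cv2.INTER_CUBIC))
```

```text
[ 592.98326918 -181.89363208  385.55607491] [ 1.79972982e+02 -3.14820947e-02 -1.76831895e+02] [-3.56698643e-01  4.72047177e-01  1.32916014e+00  2.17798828e-04
  1.34107766e+00 -1.98283838e+00] 49.605489637762645
```

View pics/w2.png

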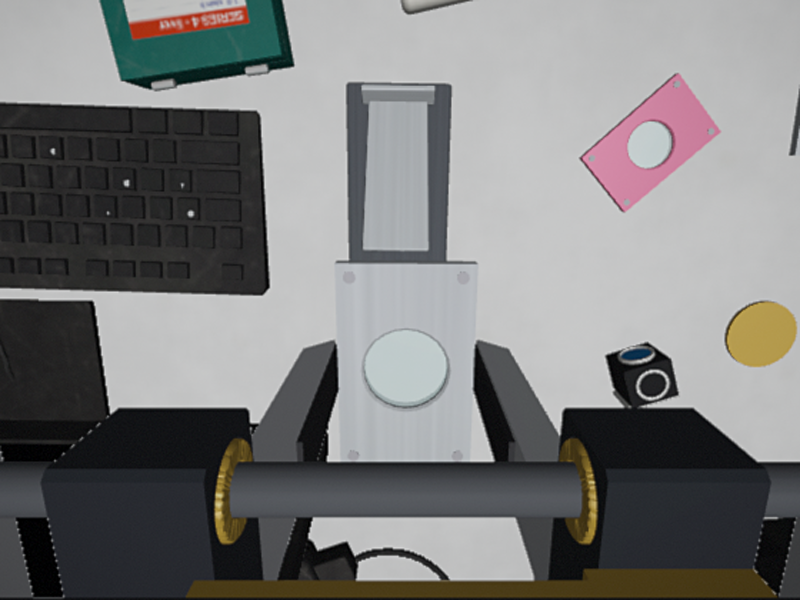

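The view shows the board with its upper end at about (363..429, 250) and its lower end at v≈103. The ledge spans (362..434, 86–103). The held plate's lower edge is at v=262, u 336..477, with its window at (406,368).

Run:
```python
from plan import *
d,s=pickle.load(open('w2.pkl','rb'));k=.7
R=rot(s['eef_rot']);p=s['eef_pos']
zt=p[2]-193.9
f=[world(d,k*u,k*262,zt) for u in(336,477)];print('plate front L/R world',np.round(f,1).tolist())
for q in [*f,world(d,k*406,k*368,zt)]: print(' tool',R.inv().apply(q-p).round(1))
print('depth of plate',[ (p[2]-world(d,k*u,k*v)[2]).round(1) for u,v in((360,300),(450,300),(350,430))])
P=cloud(d,247,305,58,178).reshape(-1,3);P=P[(P[:,2]>30)&(P[:,2]<110)]
for _ in range(4):
    m=P.mean(0);n=np.linalg.svd(P-m)[2][2];n*=np.sign(n[2]);P=P[abs((P-m)@n)<3]
psi=np.arctan2(-n[1],-n[0]);print('n',n.round(3),'slope',np.degrees(np.arccos(n[2])),'yaw',np.degrees(psi),m,len(P))
u=np.array([np.cos(psi)*n[2],np.sin(psi)*n[2],np.hypot(n[0],n[1])]);y=np.cross(n,u)
def hit(a,b):
    o=d['cam_to_world'][:3,3];r=world(d,k*a,k*b,0)-o;return o+r*((m-o)@n)/(r@n)
c=[hit(*q) for q in((363,249),(429,250),(369,104),(428,103))];print(np.round(c,1).tolist())
ax=(c[0]+c[1]-c[2]-c[3])/2;print('len',np.linalg.norm(ax),'yaw edges',np.degrees(np.arctan2(ax[1],ax[0])),'w',np.linalg.norm(c[0]-c[1]),np.linalg.norm(c[2]-c[3]))
top=(c[0]+c[1])/2;print('lower mid from top',top-100*u,'from low',(c[2]+c[3])/2)
b=[world(d,k*a,k*e,8) for a,e in((347,84),(451,84),(348,262),(446,262))];print('base',np.round(b,1).tolist())
```

```text
plate front L/R world [[555.0, -208.7, 191.7], [552.2, -159.6, 191.7]]
 tool [ 39.3 -24.7 193.9]
 tool [ 39.4  24.4 193.9]
 tool [ -0.2  -0.3 193.9]
depth of plate [np.float64(193.0), np.float64(192.5), np.float64(193.1)]
n [-0.569 -0.024  0.822] slope 34.742355659946995 yaw 2.3977682706272523 [ 525.83164734 -191.2471091    65.51292748] 4650
[[566.0, -206.8, 92.9], [564.6, -171.0, 93.0], [485.9, -210.4, 37.3], [483.3, -174.5, 36.5]]
len 98.29032286309601 yaw edges 2.5125083415115714 w 35.79192436981595 35.96863917489906
lower mid from top [ 483.20320839 -192.33218032   35.94335208] from low [ 484.61373546 -192.43500268   36.91775092]
base [[471.2, -227.4, 8.0], [467.4, -159.2, 8.0], [589.9, -223.5, 8.0], [586.0, -153.5, 8.0]]
```

```bash
cat >> plan.py <<'E'
O=np.array([483,-192.3,35.2]);ps,sl=np.radians(2.5),np.radians(35)
u=np.array([np.cos(ps)*np.cos(sl),np.sin(ps)*np.cos(sl),np.sin(sl)]);n=np.array([-np.cos(ps)*np.sin(sl),-np.sin(ps)*np.sin(sl),np.cos(sl)]);y=np.cross(n,u)
RB=Ro.from_matrix(np.column_stack([-u,y,-n]))
def tcp(x,z,dy=0): return O+(x-.5)*u+dy*y+(z+196.9)*n   # plate centre at board x, z
def where():
    s=manip.read_state();q=s['eef_pos']-O;R=rot(s['eef_rot'])
    print('plate at x,y,z',(q@u+.5).round(2),(q@y).round(2),(q@n-196.9).round(2),'rot err',np.degrees((R.inv()*RB).as_rotvec()).round(2),'J',s['joints'].round(2),'F',s['wrist_force'].round(1),s['finger_gap'].round(1),s['clock'])
E
python3 - <<'E'
from plan import *
plan(tcp(48,33),RB,10,0.3)
E
```

```text
dist 244.1235107566763 turn 35.03200428044728 joints [-0.36  0.47  1.33  0.    1.34 -1.98]
[[0.001, -0.078, 0.002, 0.508, -0.009, 0.337, 0.3], [0.001, -0.078, 0.002, 0.528, -0.009, 0.306, 0.3], [0.001, -0.078, 0.002, 0.546, -0.01, 0.273, 0.3], [0.001, -0.078, 0.002, 0.561, -0.01, 0.239, 0.3], [0.001, -0.078, 0.002, 0.575, -0.011, 0.204, 0.3]]
[[0.001, -0.078, 0.002, 0.586, -0.012, 0.169, 0.3], [0.001, -0.078, 0.002, 0.596, -0.012, 0.133, 0.3], [0.001, -0.078, 0.002, 0.603, -0.013, 0.096, 0.3], [0.001, -0.078, 0.002, 0.607, -0.014, 0.059, 0.3], [0.001, -0.078, 0.002, 0.61, -0.014, 0.022, 0.3]]
```

Request:
step_arm --increments '[[[0,-0.078,0,0.51,-0.01,0.34,0.3],[0,-0.078,0,0.53,-0.01,0.31,0.3],[0,-0.078,0,0.55,-0.01,0.27,0.3],[0,-0.078,0,0.56,-0.01,0.24,0.3],[0,-0.078,0,0.57,-0.01,0.2,0.3]]]'

```text
clock: 6.0
eef_pos: [490.8, -188.8, 318.0]
eef_rot: [-3.141, 0.309, -3.085]
wrist_force: [0.6, 0.2, -1.2]
finger_gap: 49.3
finger_force: 20.0
```

Request:
step_arm --increments '[[[0,-0.078,0,0.59,-0.01,0.17,0.3],[0,-0.078,0,0.6,-0.01,0.13,0.3],[0,-0.078,0.01,0.6,-0.01,0.1,0.3],[0,-0.078,0.01,0.61,-0.01,0.06,0.3],[0,-0.078,0,0.61,-0.01,0.02,0.3]]]'

```text
clock: 6.5
eef_pos: [412.1, -170.1, 275.8]
eef_rot: [-3.132, 0.565, -3.132]
wrist_force: [1.0, 0.3, -1.3]
finger_gap: 49.3
finger_force: 20.0
```

Request:
step_arm --increments '[[[0,0,0,0,0,0,0.3],[0,0,0,0,0,0,0.3]]]'

```text
clock: 6.7
eef_pos: [413.3, -170.6, 276.9]
eef_rot: [-3.129, 0.564, -3.127]
wrist_force: [0.3, -0.4, -1.4]
finger_gap: 49.5
finger_force: 20.0
```

Run:
```python
from plan import *
from cell import optics
where();plan(tcp(44,6),RB,4,0.3)
d=optics.camera('wrist');pickle.dump(d,open('w3.pkl','wb'));s=optics.camera('scene')
cv2.imwrite('pics/w3.png',np.hstack([cv2.resize(d['frame'][:,100:460,::-1],(400,467)),cv2.resize(s['frame'][150:310,300:437,::-1],(400,467))]))
```

```text
Traceback (most recent call last):
  File "plan.py", line 24, in where
    print('plate at x,y,z',(q@u+.5).round(2),(q@y).round(2),(q@n-196.9).round(2),'rot err',np.degrees((R.inv()*RB).as_rotvec()).round(2),'J',s['joints'].round(2),'F',s['wrist_force'].round(1),s['finger_gap'].round(1),s['clock'])
                                                                                                                                                                                                ^^^^^^^^^^^^^^^^^^^^^
AttributeError: 'float' object has no attribute 'round'
```

```bash
sed -i "s/s\['finger_gap'\].round(1)/round(s['finger_gap'],1)/" plan.py
python3 - <<'E'
from plan import *
where();plan(tcp(44,33),RB,5,0.3)
E
```

```text
plate at x,y,z 82.85 24.75 40.46 rot err [-1.62 -2.67 -1.36] J [-0.52  0.18  2.03  0.58  0.49 -2.55] F [ 0.3 -0.4 -1.4] 49.5 6.7
dist 46.668845952247146 turn 3.403925324934512 joints [-0.52  0.18  2.03  0.58  0.49 -2.55]
[[-0.007, -0.012, -0.006, 0.189, -0.127, 0.05, 0.3], [-0.007, -0.012, -0.006, 0.19, -0.126, 0.047, 0.3], [-0.007, -0.012, -0.006, 0.191, -0.126, 0.045, 0.3], [-0.007, -0.012, -0.006, 0.192, -0.125, 0.042, 0.3], [-0.007, -0.012, -0.006, 0.193, -0.124, 0.04, 0.3]]
```

Joint 6 hit its −2.55 limit. Both ends of the carrier are alike, so I'll turn the tool half round about its own axis, clear above the board, which brings joint 6 to about +0.6.

Request:
step_arm --increments '[[[0,0,0.1,0,0,-0.4,0.3],[0,0,0.19,0,0,-0.4,0.3],[0,0,0.19,0,0,-0.2,0.3],[0,0,0.19,0,0,0,0.3],[0,0,0.19,0,0,0,0.3]]]'

```text
clock: 7.2
eef_pos: [391.9, -171.1, 310.7]
eef_rot: [2.77, 0.436, 2.387]
wrist_force: [-0.4, 0.4, -0.5]
finger_gap: 49.7
finger_force: 20.0
```

Request:
step_arm --increments '[[[0,0,0.19,0,0,0,0.3],[0,0,0.19,0,0,0,0.3],[0,0,0.19,0,0,0,0.3],[0,0,0.19,0,0,0,0.3],[0,0,0.19,0,0,0,0.3]]]'

```text
clock: 7.7
eef_pos: [392.0, -171.1, 310.4]
eef_rot: [2.584, 0.086, 1.699]
wrist_force: [-0.6, -1.3, -1.0]
finger_gap: 49.7
finger_force: 20.0
```

Request:
step_arm --increments '[[[0,0,0.19,0,0,0,0.3],[0,0,0.19,0,0,0,0.3],[0,0,0.19,0,0,0,0.3],[0,0,0.19,0,0,0,0.3],[0,0,0.19,0,0,0,0.3]]]'

```text
clock: 8.2
eef_pos: [392.1, -171.0, 310.4]
eef_rot: [2.656, -0.299, 1.052]
wrist_force: [0.6, -0.2, -1.1]
finger_gap: 49.7
finger_force: 20.0
```

```bash
cat >> plan.py <<'E'
# tool turned half round: tool x up the slope; plate offset then +0.5 along u
RB=Ro.from_matrix(np.column_stack([u,-y,-n]))
def tcp(x,z,dy=0): return O+(x+.5)*u+dy*y+(z+196.9)*n
def where():
    s=manip.read_state();q=s['eef_pos']-O;R=rot(s['eef_rot'])
    print('plate at x,y,z',(q@u-.5).round(2),(q@y).round(2),(q@n-196.9).round(2),'rot err',np.degrees((R.inv()*RB).as_rotvec()).round(2),'J',s['joints'].round(2),'F',s['wrist_force'].round(1),round(s['finger_gap'],1),s['clock'])
E
python3 - <<'E'
from plan import *
where();plan(tcp(48,33),RB,8,0.3)
E
```

```text
plate at x,y,z 83.7 25.21 80.14 rot err [ 0.21  3.28 54.02] J [-0.54  0.08  2.05  0.52  0.57 -0.33] F [ 0.6 -0.2 -1.1] 49.7 8.2
dist 64.27716679241398 turn 54.119504065426405 joints [-0.54  0.08  2.05  0.52  0.57 -0.33]
[[0.001, 0.009, 0.15, -0.122, -0.041, 0.155, 0.3], [0.001, 0.009, 0.15, -0.127, -0.026, 0.154, 0.3], [0.001, 0.009, 0.15, -0.13, -0.011, 0.153, 0.3], [0.001, 0.009, 0.15, -0.131, 0.005, 0.152, 0.3], [0.001, 0.009, 0.15, -0.131, 0.02, 0.151, 0.3]]
[[0.001, 0.009, 0.15, -0.129, 0.036, 0.15, 0.3], [0.001, 0.009, 0.15, -0.125, 0.051, 0.149, 0.3], [0.001, 0.009, 0.15, -0.119, 0.065, 0.148, 0.3]]
```

Request:
step_arm --increments '[[[0,0.01,0.15,-0.12,-0.04,0.15,0.3],[0,0.01,0.15,-0.13,-0.03,0.15,0.3],[0,0.01,0.15,-0.13,-0.01,0.15,0.3],[0,0.01,0.15,-0.13,0,0.15,0.3],[0,0.01,0.15,-0.13,0.02,0.15,0.3]]]'

```text
clock: 8.7
eef_pos: [391.1, -186.9, 273.6]
eef_rot: [2.907, -0.552, 0.464]
wrist_force: [-0.4, -0.1, 0.2]
finger_gap: 49.6
finger_force: 20.0
```

Request:
step_arm --increments '[[[0,0.01,0.15,-0.13,0.04,0.15,0.3],[0,0.01,0.15,-0.13,0.05,0.15,0.3],[0,0.01,0.15,-0.12,0.06,0.15,0.3],[0,0,0,0,0,0,0.3],[0,0,0,0,0,0,0.3]]]'

```text
clock: 9.2
eef_pos: [390.5, -196.2, 251.5]
eef_rot: [3.134, -0.617, 0.055]
wrist_force: [0.7, 0.9, -0.8]
finger_gap: 49.7
finger_force: 20.0
```

Run:
```python
from plan import *
from cell import optics
where();plan(tcp(46,8),RB,4,0.3)
d=optics.camera('wrist');pickle.dump(d,open('w3.pkl','wb'));s=optics.camera('scene')
cv2.imwrite('pics/w3.png',np.hstack([cv2.resize(d['frame'][:,100:460,::-1],(400,467)),cv2.resize(s['frame'][150:310,300:437,::-1],(400,467))]))
```

```text
plate at x,y,z 47.72 0.12 33.42 rot err [ 0.03 -0.36  0.54] J [-0.61  0.21  2.08  0.85  0.49  0.22] F [ 0.7  0.9 -0.8] 49.7 9.2
dist 25.473850112742713 turn 0.6522933916965267 joints [-0.61  0.21  2.08  0.85  0.49  0.22]
[[0.0, -0.002, 0.003, -0.012, 0.001, 0.159, 0.3], [0.0, -0.002, 0.003, -0.012, 0.001, 0.159, 0.3], [0.0, -0.002, 0.003, -0.011, 0.001, 0.159, 0.3], [0.0, -0.002, 0.003, -0.011, 0.001, 0.159, 0.3]]
```

View pics/w3.png

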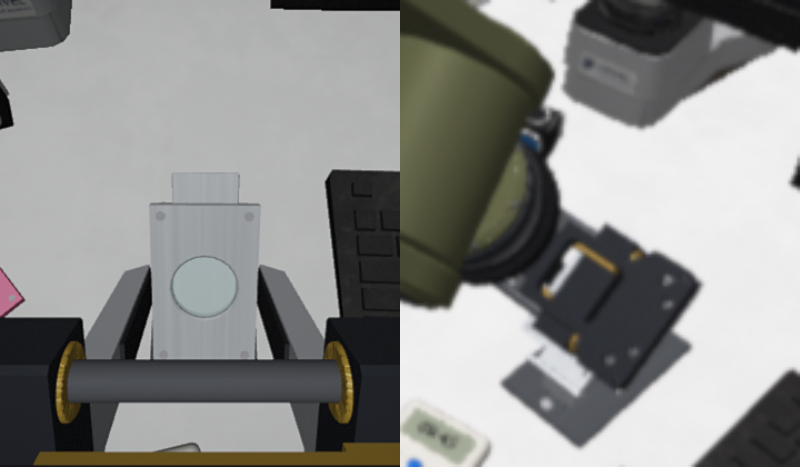

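The plate hangs parallel over the board and centred on it: board mid is u≈206, plate mid u≈205. Now I'll lower it onto the face.

Request:
step_arm --increments '[[[0,0,0.003,-0.01,0,0.16,0.3],[0,-0.002,0.003,-0.01,0,0.16,0.3],[0,-0.002,0.003,-0.01,0,0.16,0.3],[0,-0.002,0.003,-0.01,0,0.15,0.3],[0,0,0,0,0,0,0.3]]]'

```text
clock: 9.8
eef_pos: [403.7, -195.4, 229.0]
eef_rot: [-3.139, -0.612, 0.039]
wrist_force: [-0.1, -1.3, -0.3]
finger_gap: 49.7
finger_force: 20.0
```

Request:
step_arm --increments '[[[0,0,0,0,0,0.025,0.3],[0,0,0,0,0,0.025,0.3],[0,0,0,0,0,0.025,0.3],[0,0,0,0,0,0,0.3]]]'

```text
clock: 10.2
eef_pos: [405.2, -195.5, 227.5]
eef_rot: [-3.14, -0.613, 0.039]
wrist_force: [-0.9, -0.5, -1.1]
finger_gap: 49.5
finger_force: 20.0
```

```bash
python3 -c "
from plan import *
where()"
```

```text
plate at x,y,z 45.97 0.18 5.29 rot err [ 0.06 -0.13 -0.21] J [-0.58  0.29  2.06  0.92  0.44  0.17] F [-0.9 -0.5 -1.1] 49.5 10.2
```

Request:
step_arm --increments '[[[0,0,0,0,0,0.02,0.3],[0,0,0,0,0,0.015,0.3],[0,0,0,0,0,0,0.3]]]'

```text
clock: 10.5
eef_pos: [406.0, -195.5, 226.2]
eef_rot: [-3.14, -0.613, 0.039]
wrist_force: [0.2, -0.6, -0.1]
finger_gap: 49.6
finger_force: 20.0
```

Request:
step_arm --increments '[[[0,0,0,0,0,0.015,0.3],[0,0,0,0,0,0,0.3]]]'

```text
clock: 10.7
eef_pos: [406.3, -195.4, 225.8]
eef_rot: [-3.14, -0.613, 0.039]
wrist_force: [-0.1, 0.6, -1.6]
finger_gap: 49.6
finger_force: 20.0
```

```bash
python3 -c "
from plan import *
where()"
```

```text
plate at x,y,z 45.93 0.21 3.22 rot err [ 0.05 -0.12 -0.22] J [-0.58  0.29  2.05  0.92  0.44  0.17] F [-0.1  0.6 -1.6] 49.6 10.7
```

Request:
step_arm --increments '[[[0,0,0,0,0,0.012,0.3],[0,0,0,0,0,0.012,0.3],[0,0,0,0,0,0,0.3]]]'

```text
clock: 11.0
eef_pos: [406.5, -195.5, 225.5]
eef_rot: [-3.14, -0.613, 0.039]
wrist_force: [-15.2, 0.1, 13.6]
finger_gap: 49.5
finger_force: 20.0
```

Request:
step_arm --increments '[[[0,0,0,-0.04,0,0,0.3],[0,0,0,-0.04,0,0,0.3],[0,0,0,-0.02,0,0,0.3],[0,0,0,0,0,0,0.3]]]'

```text
clock: 11.4
eef_pos: [404.1, -195.9, 223.8]
eef_rot: [-3.141, -0.616, 0.039]
wrist_force: [-1.2, 0.9, 10.3]
finger_gap: 49.5
finger_force: 20.0
```

```bash
python3 -c "
from plan import *
where()"
```

```text
plate at x,y,z 42.94 -0.12 2.92 rot err [ 0.13 -0.27 -0.2 ] J [-0.59  0.3   2.06  0.94  0.43  0.14] F [-1.2  0.9 10.3] 49.5 11.4
```

Request:
step_arm --increments '[[[0,0,0,-0.025,0,0,0.3],[0,0,0,-0.025,0,0,0.3],[0,0,0,0,0,0,0.3]]]'

```text
clock: 11.7
eef_pos: [402.4, -196.0, 222.7]
eef_rot: [-3.142, -0.616, 0.039]
wrist_force: [-1.4, 0.0, 10.5]
finger_gap: 49.6
finger_force: 20.0
```

```bash
python3 -c "
from plan import *
where()"
```

```text
plate at x,y,z 40.98 -0.16 2.94 rot err [ 0.14 -0.28 -0.2 ] J [-0.59  0.3   2.06  0.95  0.43  0.13] F [-1.4  0.  10.5] 49.6 11.7
```

Request:
step_arm --increments '[[[0,0,0,-0.025,0,0,0.3],[0,0,0,0,0,0,0.3]]]'

```text
clock: 11.9
eef_pos: [401.6, -196.0, 222.1]
eef_rot: [3.142, -0.616, 0.039]
wrist_force: [-1.5, -0.2, 10.5]
finger_gap: 49.7
finger_force: 20.0
```

Request:
step_arm --increments '[[[0,0,0,-0.02,0,0,0.3],[0,0,0,0,0,0,0.3]]]'

```text
clock: 12.1
eef_pos: [401.0, -196.1, 221.7]
eef_rot: [3.141, -0.616, 0.039]
wrist_force: [-1.9, 0.4, 9.4]
finger_gap: 49.7
finger_force: 20.0
```

```bash
python3 -c "
from plan import *
where()"
```

```text
plate at x,y,z 39.25 -0.2 2.93 rot err [ 0.15 -0.29 -0.2 ] J [-0.59  0.3   2.07  0.95  0.43  0.13] F [-1.9  0.4  9.4] 49.7 12.1
```

Still no ledge contact, since the force along the slope hasn't changed. I'll keep going in small steps.

Request:
step_arm --increments '[[[0,0,0,-0.02,0,0,0.3],[0,0,0,0,0,0,0.3]]]'

```text
clock: 12.3
eef_pos: [400.6, -196.1, 221.4]
eef_rot: [3.141, -0.616, 0.04]
wrist_force: [1.7, 0.4, 10.1]
finger_gap: 49.6
finger_force: 20.0
```

Request:
step_arm --increments '[[[0,0,0,-0.02,0,0,0.3],[0,0,0,0,0,0,0.3]]]'

```text
clock: 12.5
eef_pos: [400.3, -196.1, 221.2]
eef_rot: [3.141, -0.617, 0.04]
wrist_force: [7.4, 2.4, 8.9]
finger_gap: 49.6
finger_force: 20.0
```

```bash
python3 -c "
from plan import *
where()"
```

```text
plate at x,y,z 38.41 -0.19 2.97 rot err [ 0.14 -0.37 -0.17] J [-0.59  0.3   2.07  0.96  0.43  0.12] F [7.4 2.4 8.9] 49.6 12.5
```

The ledge is reached: the force along the slope rose from about 4 N to 11 N. The plate lies flat on the face, so I'll release it gently and retreat along the board normal.

Request:
step_arm --increments '[[[0,0,0,0.005,0,0,0.1],[0,0,0,0,0,0,0],[0,0,0,0,0,0,-0.15],[0,0,0,0,0,0,-0.3],[0,0,0,0,0,0,-0.4]]]'

```text
clock: 13.0
eef_pos: [399.2, -195.7, 219.5]
eef_rot: [-3.14, -0.613, 0.039]
wrist_force: [0.0, -0.6, -0.1]
finger_gap: 64.4
finger_force: 0.0
```

Request:
step_arm --increments '[[[0,0,0,0,0,0,-0.4],[0,0,0,0,0,-0.1,-0.4],[0,0,0,0,0,-0.3,-0.4],[0,0,0,0,0,-0.6,-0.4],[0,0,0,0,0,-0.8,-0.4]]]'

```text
clock: 13.5
eef_pos: [357.3, -197.3, 278.7]
eef_rot: [-3.139, -0.611, 0.038]
wrist_force: [0.4, 0.2, 0.1]
finger_gap: 65.8
finger_force: 0.0
```

Request:
step_arm --increments '[[[0,0,0,0,0,-0.8,-0.4],[0,0,0,0,0,-0.6,-0.4],[0,0,0,0,0,-0.3,-0.4],[0,0,0,0,0,0,-0.4],[0,0,0,0,0,0,-0.4]]]'

```text
clock: 14.0
eef_pos: [318.8, -199.1, 334.0]
eef_rot: [-3.14, -0.613, 0.039]
wrist_force: [-0.4, 0.0, -0.4]
finger_gap: 65.9
finger_force: 0.0
```

Run:
```python
from plan import *
from cell import optics
where()
d=optics.camera('wrist');t=optics.camera('top')
cv2.imwrite('pics/end.png',np.hstack([cv2.resize(d['frame'][:,100:460,::-1],(400,467)),cv2.resize(t['frame'][160:235,360:424,::-1],(400,467))]))
K=d['mtx']
c=proj(d,O+40*u+6*n);P=cloud(d,*[int(x) for x in(c[0]-12,c[0]+12,c[1]-12,c[1]+12)]).reshape(-1,3);print(c,'height over face',np.median((P-O)@n))
for a in(0,10,20,30,50,60,70,78,84,95):
    q=[int(x) for x in proj(d,O+a*u+6*n)]
    if 0<=q[0]<560 and 0<=q[1]<420: print(a,q,((world(d,*q)-O)@n).round(1))
```

```text
plate at x,y,z 36.29 0.4 142.13 rot err [ 0.07 -0.13 -0.23] J [-0.73 -0.07  2.15  0.66  0.72  0.37] F [-0.4  0.  -0.4] 65.9 14.0
[282.90944655 196.61047889] height over face 3.769696689861287
0 [283, 238] 6.8
10 [283, 228] 5.9
20 [283, 217] 6.5
30 [282, 207] 4.5
50 [282, 185] 3.5
60 [282, 174] 6.6
70 [282, 163] 5.7
78 [282, 154] 6.2
84 [282, 147] 0.1
95 [282, 134] 0.4
```

View pics/end.png

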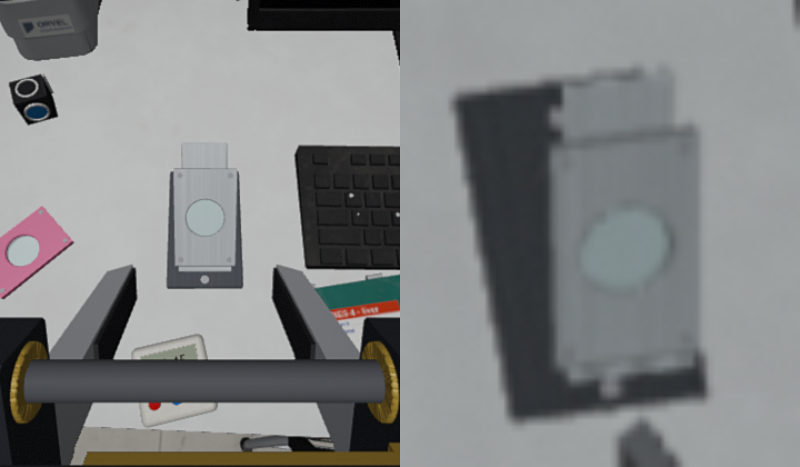

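The plate lies flat on the slope, with its face 6 mm off the board at both ends. It is centred, its lower end is on the ledge, and the gripper is clear, so I'm handing in.

```bash
python3 -c "
from cell import workorder
print(workorder.sign_off())"
```

```text
the job is handed in; nothing more can be done
None
```

The round-window carrier is set flat and centred on the easel, lengthwise up the slope with its lower end on the ledge; I let go, moved the gripper clear, touched nothing else that I could see, and handed the job in at about 14 s.

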